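# Tuck a flashing under the lapped shingles and hold it down under the punch

## Task

Pick up the L-shaped copper flashing and slide the free edge of its leaf in under the loose lapped row of shingles on the model roof panel, without lifting the shingles, until the eyelet in the leaf sits right under the tip of the fixed punch. Finish while still holding the flashing in the gripper and pressing it down flat and firmly on the board: do not let go. Leave the other things on the table where they stand.

Things in the scene. Friction and masses are not known exactly. Their poses are not given: they have to be found in the camera images.
- roof_panel: Fixed plywood panel lying flat, 215 (x) by 290 (y) by 12 mm. Origin on its underside at table level: board spans x = -110 to 105 mm, y = +-145 mm, top z = 12 mm. +x points away from the robot, towards the shingles, which cover x = 20 to 105 mm. The bare board in front of them (x = -110 to 20 mm) is where the flashing can be laid and slid.
- lap_mouth (a point): Point on the board's top straight below the middle of the free front edge of the loose shingle row (panel x = 20 mm, y = 0). That row is one flap 60 mm deep, 258 mm wide (y = +-129 mm), 3 mm thick, hinged along its back at x = 80 mm. The underside of its front edge is 8 mm above the board; the gap narrows evenly to 3 mm at the hinge.
- lap (a joint): Lift of the loose shingle flap in rad: 0 is resting in place, positive is lifted; nearly weightless (60 g, no spring). 0.1 rad means its front edge is 6 mm too high.
- punch_tip (a point): Steel tip, pointing down, of the fixed centre punch: 13 mm above the board's top, at panel x = 0 (20 mm in front of the shingle edge); its place along panel y varies. A grey arm 12 mm wide, top 45 mm above the board, carries it from a post (48 mm tall) 63 mm to the panel's +y side of the tip; the post's base spans 47 to 79 mm to that side.
- flashing: Loose copper L-shaped flashing, 75 (x) by 130 mm (y), 60 to 120 g. Origin: underside, mid outline. Leaf 3 mm thick (2 mm at the last 8 mm), free edge at x = 37.5 mm. Upstand along the back, x = -37.5 to -27.5 mm: 10 mm thick, 26 mm tall, full length; pinch it from above, closing along x, near y = 0 to clear the punch. Starts flat on the table, upstand towards the robot.
- eyelet (a point): Centre of the single dark eyelet (10 mm across) on top of the leaf, at flashing x = -5 mm, y = +45 mm, 3 mm above the underside. With it under the punch and the flashing square to the panel, the flashing's origin is at panel x = 5 mm and 45 mm to the panel's -y side of the tip; 22.5 mm of leaf is then under the shingles.
- edge_left (a point): Left (+y) corner of the leaf's free edge, flashing x = 37.5, y = +65 mm, 1 mm above the underside.
- edge_right (a point): Right (-y) corner of the leaf's free edge, flashing x = 37.5, y = -65 mm, 1 mm above the underside.
- glue_blue: Bystander: standing glue bottle, 83 mm tall, origin under its centre. Leave alone.
- thread_2: Bystander: small wooden thread spool, 29 mm tall, origin under its centre. Leave alone.
- dish_brass: Bystander: small clear dish, 36 mm across, 16 mm tall. Leave alone.
- dish_lid: Bystander: clear dish lid, 37 mm across, 7 mm tall. Leave alone.
- side_cutters: Bystander: side cutters, 110 mm long, lying flat. Leave alone.

How it is judged:
By the outcome, as a careful person would: the job done as asked, in the order asked, and still so for the second after the job is handed in, while the arm keeps its last pose, push and grip.
It also fails if it takes over 48 s, if anything falls off the work surface, if the arm or the gripper's body presses on something with over 40 N, if the wrist force passes 120 N, or if a joint passes its speed limit or range.

## Robot

A 6-joint arm with a two-finger parallel gripper is mounted at the origin on a cart in front of the work surface, level with it; the furniture and walls round the work are solid. World frame = base frame: x ahead of the robot, y to its left, z up, the work surface at z = 0. Lengths are in m, angles in rad, forces in N, time in s.
With the tool pointing down it reaches from about 0.35 to 0.85 m from the base axis. Payload 8.1 kg.
Tool frame: the origin (TCP) lies at the very end of the fingers, on their centre line; the grasp point (between the pads) lies 19 mm behind it; x points along the fingers, z is the direction in which the jaws open and shut, and the axes are right-handed (so a half turn about x gives the same grasp; the last joint's range is limited). The gripper opens to 93 mm and grips with 3 to 60 N. Pads are 15 mm wide; open, the fingers measure 128 mm over their backs; the gripper's body (75 mm by 188 mm) begins 65 mm behind the grasp point.
Start: joints at [-1.405, 0.13, 1.488, -0, 1.523, -0.085], TCP at [0.149, -0.581, 0.219] pointing down, gripper open.
Joint ranges: [-2.96, 2.96], [-0.89, 2.26], [0.02, 2.5], [-1.34, 4.48], [0, 2.73], [-2.66, 2.66]. Speed limits (rad/s): [2.39, 2.39, 2.79, 3.14, 3.14, 3.14].

## Interface

Orientations are given as a unit quaternion [w, x, y, z].
In Python, from bench import robot, grab_frame gives the robot as it stands. The module is installed in compiled form; this text tells all that it offers.
- The arm moves only by the tool arm_command, never from a script. Its argument "motion" is a list of rows, each an object of numbers: "rx", "ry", "rz": the turn, a rotation vector about the tool's x, y, z in rad; "x", "y", "z": the shift along the tool's x, y, z in cm; "fingers": the opening, from 0 (shut) to 1 (fully open). A call has 1 to 10 rows; each row is the pose to reach, as a shift and turn from the pose commanded when the call began, along the tool's axes at that moment; what a row does not reach only later rows make up. A row lasts 1/12 s, in which the tool goes at most 41.7 mm and 7.16 degrees, less where a joint would pass 70% of its speed; a pose out of reach is approached as far as the arm can. A call with a gripper value outside its range is refused whole. The fingers move at their own pace and stop on an object; the grip force is fixed at half the most. Time passes only in rows, so rows that repeat a pose let the fingers close. It gives the time, the measured TCP pose, the force and the opening at its end, in the units of the state.
- robot.sense(): the state, without advancing time (a new reading comes with each control period).
- grab_frame(name): name is "side" or "top"; returns a dict with "image" (400x640x3 uint8, red, green, blue), "K" (3x3 intrinsics, pixels), "xyz" and "orientation" of the camera in the world. Camera axes: x right, y up, looking along -z (the intrinsics and any distortion apply to the point x, -y, -z); pixel columns grow to the right and rows downward; lengths in m; the calibration is good to about 2 mm. A picture is of the moment at which its call begins. There is no depth.
- robot.finish_job(): hands the job in, once; it reports no verdict.
The state is a dict: "t": time; "joint_positions": joint angles; "joint_vel": joint speeds; "joint_torque": joint torques, N m; "tcp_pos": TCP position; "tool_rot": TCP orientation; "contact_force": force on the tool from outside, world axes, zero at the start; "ft_torque": the same for the moment, N m; "finger_gap": finger opening in m.
Only numpy, scipy, OpenCV 4.12 (cv2) and the standard library are available. Lean on these libraries where they do the work, as an engineer would, in place of code of your own. Each camera call takes 0.05 s, during which the arm holds its last target. There are 200 camera calls.

## Working session

There is one attempt and no reset: what is moved stays moved. The work goes in short steps, Python scripts to look and compute and a tool call to move; the robot and the scene stay as the last step left them, time stands still between calls to the robot, and variables do not carry over. Pictures are saved under pics/ and viewed, about 8 in all and at most 12, crops included, and the job is handed in when it is done.

Besides the shell and the picture viewer there is one more tool, called as name(argument=value, ...), one argument or row to a line, values as JSON. arm_command: Moves the arm, as the interface text tells. Its arguments: {"type":"object","properties":{"motion":{"type":"array"}},"required":["motion"]}

```bash
mkdir -p pics
cat > h.py <<'E'
import numpy as np, cv2
from scipy.spatial.transform import Rotation as R
from bench import robot, grab_frame
def rot(q): return R.from_quat([q[1],q[2],q[3],q[0]]).as_matrix()
def snap(n,f=None,crop=None,s=1):
    g=grab_frame(n); np.savez('last_%s.npz'%n,**{k:np.array(v) for k,v in g.items()})
    im=g['image'][:,:,::-1]
    if crop: a,b,c,d=crop; im=im[b:d,a:c]
    if f: cv2.imwrite('pics/'+f,cv2.resize(im,None,fx=s,fy=s,interpolation=cv2.INTER_CUBIC))
    return g
def load(n): return dict(np.load('last_%s.npz'%n))
def px2w(g,u,v,z):
    d=np.linalg.inv(g['K'])@np.array([u,v,1.]); d=rot(g['orientation'])@np.array([d[0],-d[1],-d[2]])
    o=np.array(g['xyz']); return o+d*(z-o[2])/d[2]
def w2px(g,p):
    c=rot(g['orientation']).T@(np.array(p)-g['xyz']); q=g['K']@np.array([c[0],-c[1],-c[2]]); return q[:2]/q[2]
E
python3 - <<'E'
from h import *
for n in('top','side'):
    g=snap(n,n+'0.png'); print(n,{k:(np.round(v,4).tolist()) for k,v in g.items() if k!='image'},[k for k in g])
s=robot.sense(); print(s)
E
```

```text
top {'K': [[429.8382, 0.0, 313.8116], [0.0, 429.8382, 199.0587], [0.0, 0.0, 1.0]], 'xyz': [0.3462, -0.0482, 1.2318], 'orientation': [0.7059, 0.0427, -0.0532, -0.7051]} ['image', 'K', 'xyz', 'orientation']
side {'K': [[507.009, 0.0, 329.8266], [0.0, 507.009, 206.7757], [0.0, 0.0, 1.0]], 'xyz': [0.1191, 0.9659, 0.5632], 'orientation': [-0.1555, -0.0913, 0.537, 0.8241]} ['image', 'K', 'xyz', 'orientation']
{'t': 0.1, 'joint_positions': array([-1.40538072e+00,  1.31075613e-01,  1.48918648e+00, -3.01973557e-05,
        1.52298059e+00, -8.54021434e-02]), 'joint_vel': array([-9.80075109e-04, -1.20009485e-03, -2.75667156e-03, -2.14406816e-05,
       -1.14233646e-03, -6.54163455e-04]), 'joint_torque': array([ 1.03376598e-03, -5.61344111e+01, -4.93095303e+01,  7.68919266e-02,
        2.90799042e-02, -5.83699762e-05]), 'tcp_pos': array([ 0.14884201, -0.5807141 ,  0.21768949]), 'tool_rot': array([ 0.55817773,  0.43392038,  0.55904954, -0.4331447 ]), 'contact_force': array([ 0.82102373,  0.89035814, -0.453771  ]), 'ft_torque': array([-0.0374692 , -0.00977936,  0.02982896]), 'finger_gap': 0.09278463566931484}
```

View pics/top0.png

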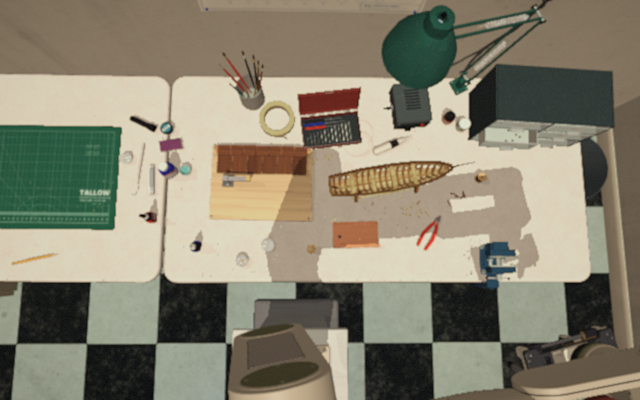

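View pics/side0.png

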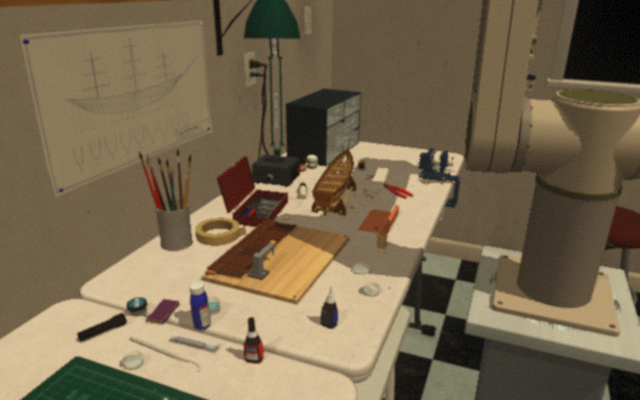

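Top view: the flashing is at about (333–379, 222–248), the panel at (210–313, 145–220), and the punch head near (228,180). The thread spool (311,249) is close to the flashing's left end. Next I measure corners on a zoomed crop.

Run:
```python
from h import *
g=load('top'); im=g['image'][:,:,::-1]
c=np.vstack([cv2.resize(im[138:228,200:330],None,fx=6,fy=6,interpolation=cv2.INTER_CUBIC)])[:540]
cv2.imwrite('pics/pz.png',c)
c=cv2.resize(im[212:256,300:390],None,fx=8,fy=8,interpolation=cv2.INTER_CUBIC); cv2.imwrite('pics/fz.png',c)
hsv=cv2.cvtColor(im,cv2.COLOR_BGR2HSV); 
m=np.zeros(im.shape[:2],np.uint8); sub=hsv[212:256,318:392]; print(im[235,345],im[225,345],im[246,345],im[215,345],im[235,385])
b=im.astype(int); m[212:256,322:392]=((b[...,2]-b[...,0])>50)[212:256,322:392]*255
n,l,st,ce=cv2.connectedComponentsWithStats(m); k=1+np.argmax(st[1:,4]); print(st[k],ce[k])
cnt=cv2.findContours((l==k).astype(np.uint8),0,1)[0][0]; r=cv2.minAreaRect(cnt); print(r)
for p in cv2.boxPoints(r): print(p, px2w(g,*p,0.003).round(4),px2w(g,*p,0.026).round(4))
for n,p,z in [('panel fl',(210,220),.012),('fr',(312,221),.012),('bl',(214,145),.012),('spool',(311,249),.02),('d1',(268,244),.01)]: print(n,px2w(g,*p,z).round(4))
```

```text
[ 71 106 171] [ 70 106 170] [ 86 129 192] [135 155 171] [133 154 170]
[ 332  219   49   29 1240] [354.91935484 233.98145161]
((356.0, 233.0), (28.0, 48.0), 90.0)
[332. 219.] [ 0.4564 -0.1188  0.003 ] [ 0.4544 -0.1175  0.026 ]
[380. 219.] [ 0.4566 -0.2569  0.003 ] [ 0.4546 -0.253   0.026 ]
[380. 247.] [ 0.3766 -0.2552  0.003 ] [ 0.3761 -0.2514  0.026 ]
[332. 247.] [ 0.3766 -0.1184  0.003 ] [ 0.376  -0.1171  0.026 ]
panel fl [0.4523 0.2279 0.012 ]
fr [ 0.4498 -0.0614  0.012 ]
bl [0.6707 0.2234 0.012 ]
spool [ 0.3706 -0.0585  0.02  ]
d1 [0.3847 0.0628 0.01  ]
```

View pics/pz.png

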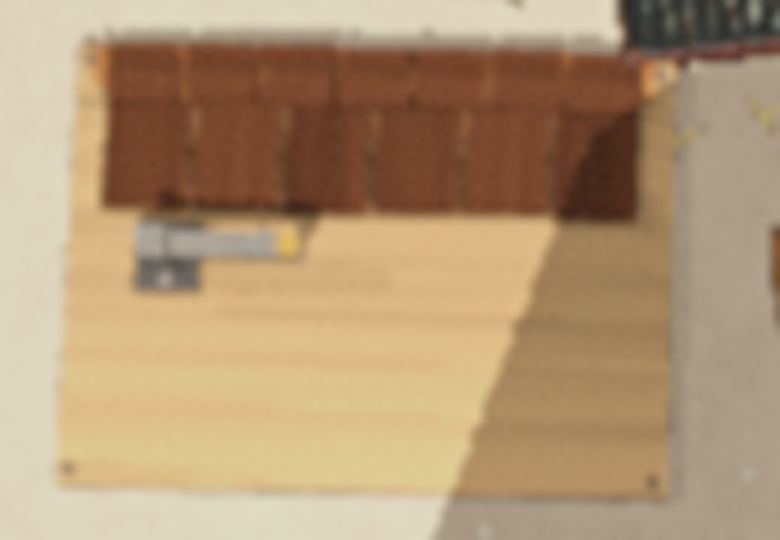

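View pics/fz.png

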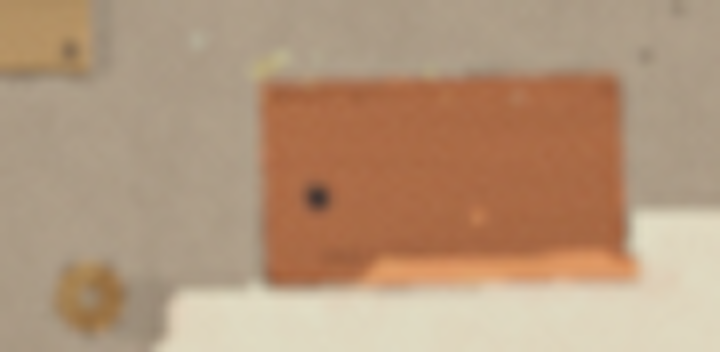

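The panel crop shows the board's corners, the flap's front edge, and the punch's yellow head at (290,242) in the crop. The flashing crop shows the free-edge corners at (262,82) and (618,76) and the eyelet at (317,197). Next I crop the side view to fit poses from both cameras.

Run:
```python
from h import *
g=load('side'); im=g['image'][:,:,::-1]
cv2.imwrite('pics/sz.png',cv2.resize(im[195:305,200:420],None,fx=3.6,fy=3.6,interpolation=cv2.INTER_CUBIC))
```

```text
(no output)
```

View pics/sz.png

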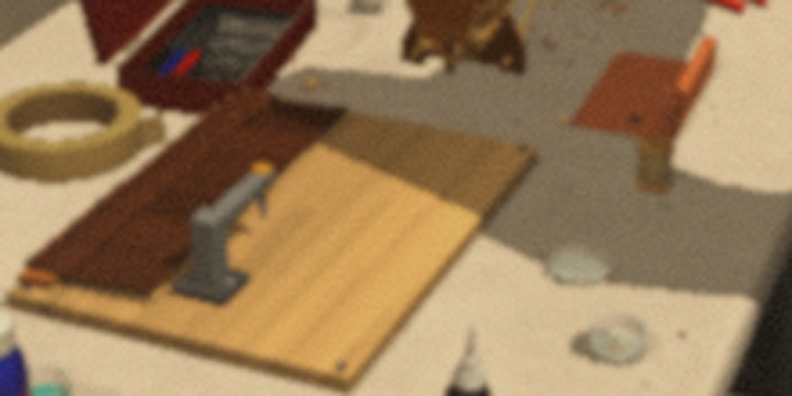

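The side crop shows the punch tip at (264,214), the panel's front corners at (345,383) and (536,152), the leaf's free corners at (572,123) and (625,55), and the eyelet at (635,119). Now I fit the poses.

Run:
```python
from h import *
from scipy.optimize import least_squares as LS
T,S=load('top'),load('side')
P=lambda u,v:((u+.5)/6-.5+200,(v+.5)/6-.5+138)
F=lambda u,v:((u+.5)/8-.5+300,(v+.5)/8-.5+212)
Z=lambda u,v:((u+.5)/3.6-.5+200,(v+.5)/3.6-.5+195)
pan=[(T,P(60,487),(-.11,.145,.012)),(T,P(668,497),(-.11,-.145,.012)),(T,P(104,206),(.02,.129,.023)),(T,P(634,217),(.02,-.129,.023)),
(S,Z(345,380),(-.11,.145,.012)),(S,Z(536,152),(-.11,-.145,.012)),(S,Z(12,298),(.105,.145,.012))]
fl=[(T,F(262,82),(.0375,.065,.001)),(T,F(618,76),(.0375,-.065,.001)),(T,F(317,197),(-.005,.045,.003)),(T,F(268,286),(-.0375,.065,.004)),(T,F(637,280),(-.0375,-.065,.026)),
(S,Z(572,123),(.0375,.065,.001)),(S,Z(625,55),(.0375,-.065,.001)),(S,Z(635,119),(-.005,.045,.003))]
def tw(q,p): c,s=np.cos(q[2]),np.sin(q[2]); return np.array([q[0]+c*p[0]-s*p[1],q[1]+s*p[0]+c*p[1],p[2]])
for n,L,q0 in(('panel',pan,(.56,.08,0)),('flash',fl,(.415,-.19,0))):
  for nm,M in(('both',L),('top',[l for l in L if l[0] is T]),('side',[l for l in L if l[0] is S])):
    f=lambda q:np.concatenate([w2px(g,tw(q,p))-u for g,u,p in M])
    r=LS(f,q0,x_scale=[.01,.01,.01],loss='soft_l1'); print(n,nm,r.x.round(4)); 
    if nm=='both': print(f(r.x).reshape(-1,2).round(1).tolist()); q=r.x
  if n=='panel':
    print('tip side',px2w(S,*Z(264,214),.025).round(4)); print('head top',[px2w(T,*P(288,242),z).round(4) for z in(.057,.065)])
    c,s=np.cos(q[2]),np.sin(q[2])
    for p in(px2w(S,*Z(264,214),.025),px2w(T,*P(288,242),.062)):
      d=p[:2]-q[:2]; print('in panel',c*d[0]+s*d[1],-s*d[0]+c*d[1])
# post base in top (137..200,250..290) 
print('spool',px2w(T,*F(90,297),.029).round(4))
st=robot.sense(); print(rot(st['tool_rot']).round(3))
```

```text
panel both [ 0.5635  0.0852 -0.0169]
[[-1.0, -0.0], [-0.1, 0.2], [-1.3, 1.1], [0.8, 1.1], [0.6, -1.0], [-0.5, -1.9], [-2.8, -2.0]]
panel top [ 0.5652  0.0839 -0.0157]
panel side [ 0.5603  0.0896 -0.0212]
tip side [0.5634 0.1135 0.025 ]
head top [array([0.5654, 0.1177, 0.057 ]), array([0.5639, 0.1166, 0.065 ])]
in panel -0.000541270319856181 0.028361877115451135
in panel 0.00046376315055802586 0.03184564390995108
flash both [ 0.4114 -0.1846  0.0138]
[[-0.3, 0.2], [0.4, 0.4], [0.2, 0.5], [-0.4, 0.9], [0.4, 0.9], [-1.5, -0.1], [-2.1, -1.1], [-0.3, -0.2]]
flash top [ 0.4131 -0.1844  0.0164]
flash side [ 0.4073 -0.1832 -0.0138]
spool [ 0.3712 -0.0579  0.029 ]
[[-0.     0.969  0.248]
 [ 0.002  0.248 -0.969]
 [-1.     0.    -0.002]]
```

arm_command(
  motion=[
    {"x": 1, "y": 3, "z": -3, "rx": -0.12, "fingers": 0.5},
    {"x": 2, "y": 6, "z": -6, "rx": -0.24, "fingers": 0.5},
    {"x": 3, "y": 9, "z": -9, "rx": -0.36, "fingers": 0.5},
    {"x": 4, "y": 11.8, "z": -12, "rx": -0.48, "fingers": 0.5},
    {"x": 5, "y": 14.7, "z": -15, "rx": -0.6, "fingers": 0.5},
    {"x": 6, "y": 17.6, "z": -18, "rx": -0.72, "fingers": 0.5},
    {"x": 7, "y": 20.5, "z": -21, "rx": -0.84, "fingers": 0.5},
    {"x": 8, "y": 23.4, "z": -24, "rx": -0.96, "fingers": 0.5},
    {"x": 8, "y": 26.3, "z": -27, "rx": -1.08, "fingers": 0.5},
    {"x": 8, "y": 29, "z": -29.5, "rx": -1.2, "fingers": 0.5},
  ],
)

```text
invalid input at $.motion[0]: expected keys rx, ry, rz, x, y, z, fingers
```

```bash
cat >> h.py <<'E'
def go(target,yaw=None):
    s=robot.sense(); M=rot(s['tool_rot']); p=np.array(s['tcp_pos'])
    print('t',round(s['t'],2),'tcp',p.round(4),'F',s['contact_force'].round(1),'gap',round(s['finger_gap'],4),'x',M[:,0].round(3),'z',M[:,2].round(4))
    if target is not None: print('shift cm',(M.T@(np.array(target)-p)*100).round(2))
    if yaw is not None:
        G=np.column_stack([(0,0,-1),np.cross((np.cos(yaw),np.sin(yaw),0),(0,0,-1)),(np.cos(yaw),np.sin(yaw),0)])
        print('turn',R.from_matrix(M.T@G).as_rotvec().round(4))
E
python3 -c "
from h import *
go((.3795,-.185,.08),.012)"
```

```text
t 0.1 tcp [ 0.1488 -0.5807  0.2177] F [ 0.8  0.9 -0.5] gap 0.0928 x [-0.     0.002 -1.   ] z [ 0.2482 -0.9687 -0.0016]
shift cm [ 13.83  32.16 -32.59]
turn [-1.332e+00 -1.300e-03 -1.200e-03]
```

All keys are needed in each row.

arm_command(
  motion=[
    {"x": 1, "y": 3, "z": -3, "rx": -0.12, "ry": 0, "rz": 0, "fingers": 0.5},
    {"x": 2, "y": 6, "z": -6, "rx": -0.24, "ry": 0, "rz": 0, "fingers": 0.5},
    {"x": 3, "y": 9, "z": -9, "rx": -0.36, "ry": 0, "rz": 0, "fingers": 0.5},
    {"x": 4, "y": 11.8, "z": -12, "rx": -0.48, "ry": 0, "rz": 0, "fingers": 0.5},
    {"x": 5, "y": 14.7, "z": -15, "rx": -0.6, "ry": 0, "rz": 0, "fingers": 0.5},
    {"x": 6, "y": 17.6, "z": -18, "rx": -0.72, "ry": 0, "rz": 0, "fingers": 0.5},
    {"x": 7, "y": 20.5, "z": -21, "rx": -0.84, "ry": 0, "rz": 0, "fingers": 0.5},
    {"x": 8, "y": 23.4, "z": -24, "rx": -0.96, "ry": 0, "rz": 0, "fingers": 0.5},
    {"x": 8, "y": 26.3, "z": -27, "rx": -1.08, "ry": 0, "rz": 0, "fingers": 0.5},
    {"x": 8, "y": 29, "z": -29.5, "rx": -1.2, "ry": 0, "rz": 0, "fingers": 0.5},
  ],
)

```text
t: 0.93
tcp_pos: [0.3529, -0.2263, 0.1374]
tool_rot: [0.705, 0.041, 0.707, -0.04]
contact_force: [0.3, 0.0, 0.7]
finger_gap: 0.0462
```

```bash
python3 -c "
from h import *
go((.3795,-.185,.05),.012)"
```

```text
t 0.93 tcp [ 0.3529 -0.2263  0.1374] F [0.3 0.  0.7] gap 0.0462 x [-0.002  0.001 -1.   ] z [ 0.9934 -0.1144 -0.0017]
shift cm [8.74 4.4  2.18]
turn [-0.1266 -0.0016 -0.0012]
```

arm_command(
  motion=[
    {"x": 2, "y": 1.5, "z": 1, "rx": -0.06, "ry": 0, "rz": 0, "fingers": 0.45},
    {"x": 5, "y": 3, "z": 1.8, "rx": -0.12, "ry": 0, "rz": 0, "fingers": 0.45},
    {"x": 7, "y": 4.2, "z": 2, "rx": -0.126, "ry": 0, "rz": 0, "fingers": 0.45},
    {"x": 8.5, "y": 4.2, "z": 2, "rx": -0.126, "ry": 0, "rz": 0, "fingers": 0.45},
    {"x": 8.5, "y": 4.2, "z": 2, "rx": -0.126, "ry": 0, "rz": 0, "fingers": 0.45},
    {"x": 8.5, "y": 4.2, "z": 2, "rx": -0.126, "ry": 0, "rz": 0, "fingers": 0.45},
  ],
)

```text
t: 1.43
tcp_pos: [0.3774, -0.1888, 0.053]
tool_rot: [0.706, -0.002, 0.708, 0.003]
contact_force: [-0.2, 0.7, -0.4]
finger_gap: 0.0417
```

```bash
python3 -c "
from h import *
go((.3795,-.185,.007),.012)
snap('side','s1.png',(330,170,450,260),6)"
```

```text
t 1.43 tcp [ 0.3774 -0.1888  0.053 ] F [-0.2  0.7 -0.4] gap 0.0417 x [-0.002  0.001 -1.   ] z [ 1.      0.0064 -0.0021]
shift cm [4.6  0.37 0.22]
turn [-0.0056 -0.0021 -0.0013]
```

View pics/s1.png

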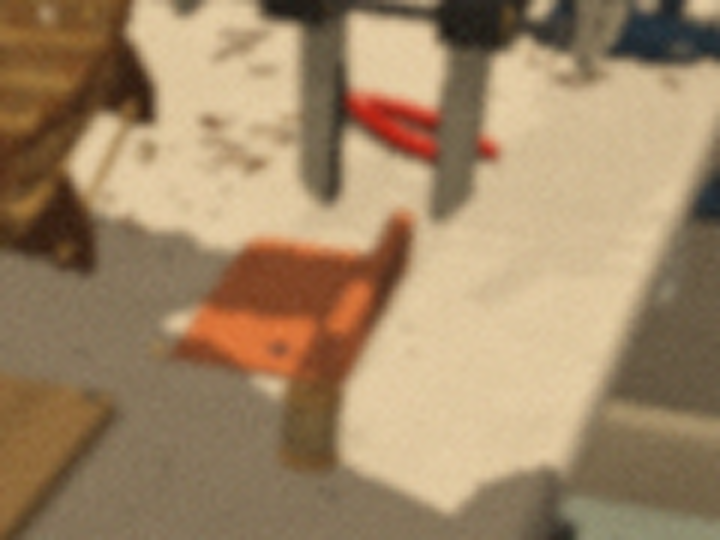

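The open fingers straddle the upstand, tips at crop (325,195) and (440,215). Descending and gripping.

arm_command(
  motion=[
    {"x": 1, "y": 0.37, "z": 0.2, "rx": -0.005, "ry": -0.002, "rz": -0.001, "fingers": 0.45},
    {"x": 2.5, "y": 0.37, "z": 0.2, "rx": -0.005, "ry": -0.002, "rz": -0.001, "fingers": 0.45},
    {"x": 3.8, "y": 0.37, "z": 0.2, "rx": -0.005, "ry": -0.002, "rz": -0.001, "fingers": 0.45},
    {"x": 4.5, "y": 0.37, "z": 0.2, "rx": -0.005, "ry": -0.002, "rz": -0.001, "fingers": 0.45},
    {"x": 4.5, "y": 0.37, "z": 0.2, "rx": -0.005, "ry": -0.002, "rz": -0.001, "fingers": 0.3},
    {"x": 4.5, "y": 0.37, "z": 0.2, "rx": -0.005, "ry": -0.002, "rz": -0.001, "fingers": 0.15},
    {"x": 4.5, "y": 0.37, "z": 0.2, "rx": -0.005, "ry": -0.002, "rz": -0.001, "fingers": 0},
    {"x": 4.5, "y": 0.37, "z": 0.2, "rx": -0.005, "ry": -0.002, "rz": -0.001, "fingers": 0},
    {"x": 4.5, "y": 0.37, "z": 0.2, "rx": -0.005, "ry": -0.002, "rz": -0.001, "fingers": 0},
    {"x": 4.5, "y": 0.37, "z": 0.2, "rx": -0.005, "ry": -0.002, "rz": -0.001, "fingers": 0},
  ],
)

```text
t: 2.32
tcp_pos: [0.3807, -0.1861, 0.0094]
tool_rot: [0.708, -0.004, 0.706, 0.003]
contact_force: [-0.0, 0.2, 2.4]
finger_gap: 0.0094
```

```bash
python3 -c "
from h import *
go((.46,.0685-.08,.10),-.016)"
```

```text
t 2.32 tcp [ 0.3807 -0.1861  0.0094] F [-0.   0.2  2.4] gap 0.0094 x [ 0.003 -0.002 -1.   ] z [0.9999 0.011  0.003 ]
shift cm [-9.06 17.35  8.15]
turn [0.027  0.003  0.0017]
```

arm_command(
  motion=[
    {"x": -1, "y": 0, "z": 0, "rx": 0, "ry": 0, "rz": 0, "fingers": 0},
    {"x": -3, "y": 0, "z": 0, "rx": 0, "ry": 0, "rz": 0, "fingers": 0},
    {"x": -5, "y": 0.5, "z": 0, "rx": 0, "ry": 0, "rz": 0, "fingers": 0},
    {"x": -7, "y": 2, "z": 0.6, "rx": 0, "ry": 0, "rz": 0, "fingers": 0},
    {"x": -8, "y": 4.5, "z": 1.5, "rx": 0, "ry": 0, "rz": 0, "fingers": 0},
    {"x": -8, "y": 7.5, "z": 2.6, "rx": 0, "ry": 0, "rz": 0, "fingers": 0},
    {"x": -8, "y": 10.5, "z": 3.7, "rx": 0.005, "ry": 0, "rz": 0, "fingers": 0},
    {"x": -8, "y": 13.5, "z": 4.8, "rx": 0.01, "ry": 0, "rz": 0, "fingers": 0},
    {"x": -8, "y": 16, "z": 5.8, "rx": 0.02, "ry": 0, "rz": 0, "fingers": 0},
    {"x": -8, "y": 18, "z": 6.6, "rx": 0.027, "ry": 0, "rz": 0, "fingers": 0},
  ],
)

```text
t: 3.15
tcp_pos: [0.4446, -0.0029, 0.0896]
tool_rot: [0.708, 0.005, 0.706, -0.006]
contact_force: [0.4, -0.2, -0.5]
finger_gap: 0.0099
```

```bash
python3 -c "
from h import *
go((.4725,.070,.07),-.0165)"
```

```text
t 3.15 tcp [ 0.4446 -0.0029  0.0896] F [ 0.4 -0.2 -0.5] gap 0.0099 x [ 0.003 -0.001 -1.   ] z [ 0.9999 -0.0156  0.003 ]
shift cm [1.96 7.33 2.67]
turn [0.0009 0.003  0.0006]
```

arm_command(
  motion=[
    {"x": 0.5, "y": 2.5, "z": 0.9, "rx": 0, "ry": 0.001, "rz": 0, "fingers": 0},
    {"x": 1, "y": 5, "z": 1.8, "rx": 0, "ry": 0.002, "rz": 0, "fingers": 0},
    {"x": 1.5, "y": 6.6, "z": 2.4, "rx": 0, "ry": 0.003, "rz": 0, "fingers": 0},
    {"x": 2, "y": 7.1, "z": 2.6, "rx": 0, "ry": 0.003, "rz": 0, "fingers": 0},
    {"x": 2, "y": 7.1, "z": 2.6, "rx": 0, "ry": 0.003, "rz": 0, "fingers": 0},
    {"x": 2, "y": 7.1, "z": 2.6, "rx": 0, "ry": 0.003, "rz": 0, "fingers": 0},
  ],
)

```text
t: 3.65
tcp_pos: [0.4706, 0.0652, 0.0685]
tool_rot: [0.706, 0.005, 0.708, -0.006]
contact_force: [-0.5, -0.0, -0.1]
finger_gap: 0.0099
```

```bash
python3 -c "
from h import *
go((.4725,.070,.024),-.0165)
snap('top'); snap('side')
T,S=load('top'),load('side')
a=cv2.resize(T['image'][160:240,210:310,::-1],None,fx=4,fy=4,interpolation=2)
b=cv2.resize(S['image'][205:305,220:320,::-1],None,fx=4,fy=4,interpolation=2)
c=np.zeros((400,800,3),np.uint8); c[:320,:400]=a; c[:,400:]=b; cv2.imwrite('pics/m1.png',c)"
```

```text
t 3.65 tcp [0.4706 0.0652 0.0685] F [-0.5 -0.  -0.1] gap 0.0099 x [-0.002 -0.001 -1.   ] z [ 0.9999 -0.0152 -0.0022]
shift cm [4.45 0.49 0.19]
turn [ 0.0013 -0.0022  0.0014]
```

View pics/m1.png

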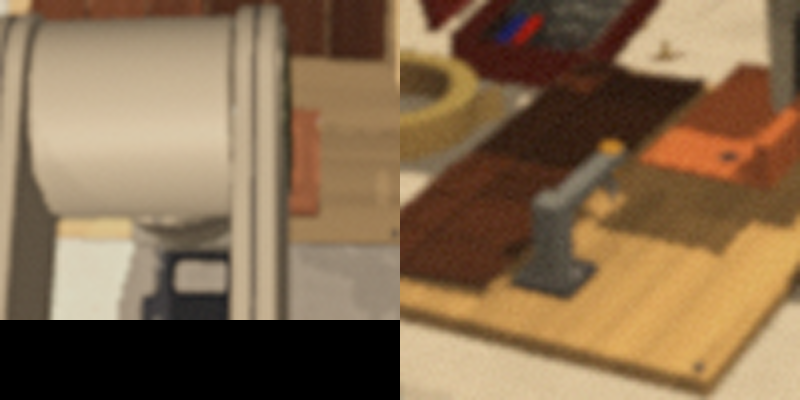

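The side view shows the flashing hovering in front of the flap, eyelet at crop (728,157), with the punch arm well clear; the top view is hidden by the arm. Lowering to just above the board.

arm_command(
  motion=[
    {"x": 1, "y": 0.3, "z": 0.1, "rx": 0.001, "ry": -0.001, "rz": 0, "fingers": 0},
    {"x": 2.2, "y": 0.49, "z": 0.19, "rx": 0.001, "ry": -0.001, "rz": 0, "fingers": 0},
    {"x": 3.4, "y": 0.49, "z": 0.19, "rx": 0.001, "ry": -0.001, "rz": 0, "fingers": 0},
    {"x": 4.2, "y": 0.49, "z": 0.19, "rx": 0.001, "ry": -0.001, "rz": 0, "fingers": 0},
    {"x": 4.6, "y": 0.49, "z": 0.19, "rx": 0.001, "ry": -0.001, "rz": 0, "fingers": 0},
    {"x": 4.75, "y": 0.49, "z": 0.19, "rx": 0.001, "ry": -0.001, "rz": 0, "fingers": 0},
    {"x": 4.75, "y": 0.49, "z": 0.19, "rx": 0.001, "ry": -0.001, "rz": 0, "fingers": 0},
  ],
)

```text
t: 4.33
tcp_pos: [0.4731, 0.0701, 0.0213]
tool_rot: [0.707, 0.006, 0.707, -0.007]
contact_force: [0.2, 0.4, -0.6]
finger_gap: 0.0099
```

```bash
python3 -c "
from h import *
go((.5353,.070,.0214),-.0165)
snap('side','s2.png',(240,195,370,285),6)"
```

```text
t 4.33 tcp [0.4731 0.0701 0.0213] F [ 0.2  0.4 -0.6] gap 0.0099 x [-0.    -0.001 -1.   ] z [ 9.998e-01 -1.760e-02 -4.000e-04]
shift cm [-0.01  0.1   6.22]
turn [-0.0011 -0.0004  0.001 ]
```

View pics/s2.png

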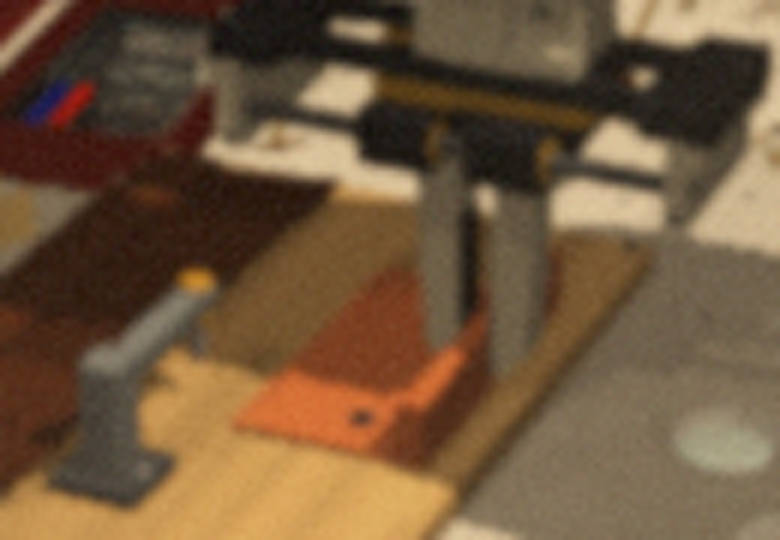

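The flashing is on or just above the board, with the eyelet at crop (361,418) and the punch tip at (200,352). Computing the offset.

```bash
python3 -c "
from h import *
S=load('side')
f=lambda u,v:(240+(u+.5)/6-.5,195+(v+.5)/6-.5)
e=px2w(S,*f(361,418),.015);c=px2w(S,*f(235,426),.013)
print('eye',e.round(4),'corner',c.round(4))
for p in(f(200,353),(272.97,254.1)):
  t=px2w(S,*p,.025); print('tip',t.round(4),'d',(t-e).round(4))
tc=np.array([.4731,.0701]);y=-.0165;Rm=np.array([[np.cos(y),-np.sin(y)],[np.sin(y),np.cos(y)]])
print('eye kin',tc+Rm@[.0275,.046],'corner kin',tc+Rm@[.07,.066])
"
```

```text
eye [0.4999 0.1153 0.015 ] corner [0.54   0.1341 0.013 ]
tip [0.5649 0.111  0.025 ] d [ 0.065  -0.0044  0.01  ]
tip [0.5634 0.1136 0.025 ] d [ 0.0635 -0.0017  0.01  ]
eye kin [0.50135522 0.11564001] corner kin [0.54417942 0.13493607]
```

arm_command(
  motion=[
    {"x": 0, "y": 0, "z": 0.5, "rx": 0, "ry": 0, "rz": 0, "fingers": 0},
    {"x": 0, "y": -0.05, "z": 1.1, "rx": 0, "ry": 0, "rz": 0, "fingers": 0},
    {"x": 0, "y": -0.1, "z": 1.7, "rx": 0, "ry": 0, "rz": 0, "fingers": 0},
    {"x": 0, "y": -0.1, "z": 2.3, "rx": 0, "ry": 0, "rz": 0, "fingers": 0},
    {"x": 0, "y": -0.15, "z": 2.9, "rx": 0, "ry": 0, "rz": 0, "fingers": 0},
    {"x": 0, "y": -0.15, "z": 3.2, "rx": 0, "ry": 0, "rz": 0, "fingers": 0},
    {"x": 0, "y": -0.15, "z": 3.2, "rx": 0, "ry": 0, "rz": 0, "fingers": 0},
  ],
)

```text
t: 4.97
tcp_pos: [0.506, 0.0683, 0.0212]
tool_rot: [0.707, 0.006, 0.707, -0.006]
contact_force: [1.7, -0.8, 3.2]
finger_gap: 0.0092
```

```bash
python3 -c "
from h import *
go((.5353,.0685,.0214),-.0165)
snap('side','s3.png',(240,205,340,280),7)"
```

```text
t 4.97 tcp [0.506  0.0683 0.0212] F [ 1.7 -0.8  3.2] gap 0.0092 x [ 0.001 -0.001 -1.   ] z [ 9.999e-01 -1.720e-02  6.000e-04]
shift cm [-0.02  0.07  2.92]
turn [-0.0007  0.0006  0.001 ]
```

View pics/s3.png

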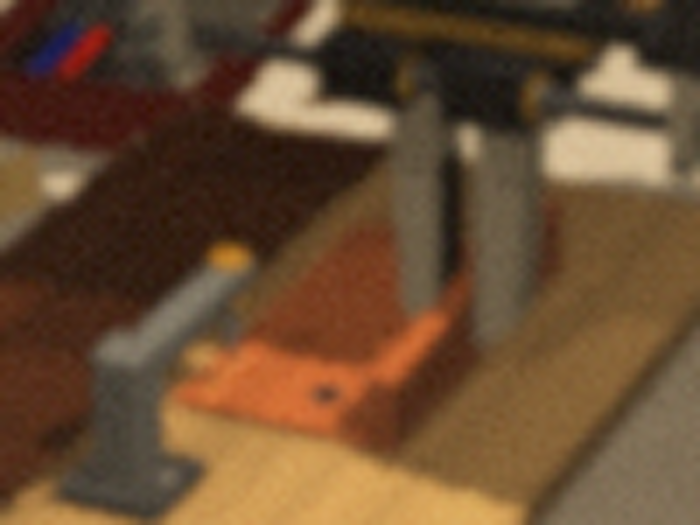

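The leaf has passed beneath the punch tip (crop ~(233,335)), eyelet at (326,394), contact about 3 N. Sliding on in, slowly.

arm_command(
  motion=[
    {"x": -0.02, "y": 0, "z": 0.4, "rx": 0, "ry": 0, "rz": 0, "fingers": 0},
    {"x": -0.02, "y": 0, "z": 0.8, "rx": 0, "ry": 0, "rz": 0, "fingers": 0},
    {"x": -0.02, "y": 0, "z": 1.2, "rx": 0, "ry": 0, "rz": 0, "fingers": 0},
    {"x": -0.02, "y": 0, "z": 1.6, "rx": 0, "ry": 0, "rz": 0, "fingers": 0},
    {"x": -0.02, "y": 0, "z": 2, "rx": 0, "ry": 0, "rz": 0, "fingers": 0},
    {"x": -0.02, "y": 0, "z": 2.4, "rx": 0, "ry": 0, "rz": 0, "fingers": 0},
    {"x": -0.02, "y": 0, "z": 2.7, "rx": 0, "ry": 0, "rz": 0, "fingers": 0},
    {"x": -0.02, "y": 0, "z": 2.7, "rx": 0, "ry": 0, "rz": 0, "fingers": 0},
  ],
)

```text
t: 5.68
tcp_pos: [0.5328, 0.0679, 0.0214]
tool_rot: [0.707, 0.006, 0.707, -0.006]
contact_force: [0.6, 0.3, -0.1]
finger_gap: 0.0098
```

```bash
python3 -c "
from h import *
go((.5353,.0685,.0214),-.0165)
S=load('side'); f=lambda u,v:(240+(u+.5)/7-.5,205+(v+.5)/7-.5)
e=px2w(S,*f(326,394),.015); print('eye before',e.round(4))
# average several frames
im=np.mean([grab_frame('side')['image'].astype(float) for _ in range(6)],0)
c=im[225:285,245:325,::-1].clip(0,255).astype(np.uint8)
cv2.imwrite('pics/s4.png',cv2.resize(c,None,fx=10,fy=10,interpolation=2))"
```

```text
t 5.68 tcp [0.5328 0.0679 0.0214] F [ 0.6  0.3 -0.1] gap 0.0098 x [ 0.    -0.001 -1.   ] z [ 9.999e-01 -1.710e-02  4.000e-04]
shift cm [0.   0.07 0.25]
turn [-0.0006  0.0004  0.0009]
eye before [0.5325 0.1134 0.015 ]
```

View pics/s4.png

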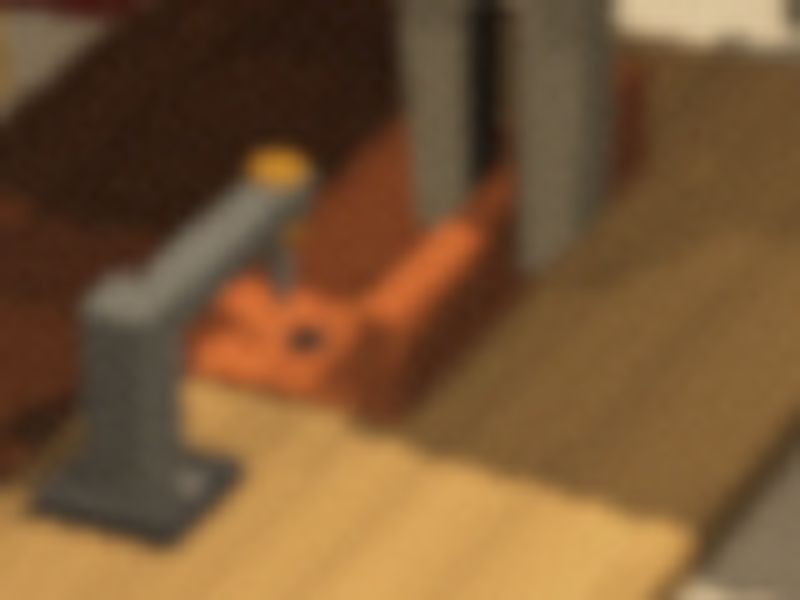

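The leaf is under the flap, the flap looks unlifted, eyelet at crop (304,339), punch tip at (282,302). Computing the remaining offset.

```bash
python3 -c "
from h import *
S=load('side'); f=lambda u,v:(245+(u+.5)/10-.5,225+(v+.5)/10-.5)
e=px2w(S,*f(304,339),.015); print('eye',e.round(4))
for v in(296,302,308):
  t=px2w(S,*f(282,v),.025); print('tip',t.round(4),'need',((t-e)[:2]*1e3).round(1))
# where tip should project on leaf in crop px, from tip pixel 302
t=px2w(S,*f(282,302),.025);q=w2px(S,(t[0],t[1],.015));print('under tip crop px',(q-[244.5,224.5])*10)
"
```

```text
eye [0.5592 0.1132 0.015 ]
tip [0.5637 0.114  0.025 ] need [4.6 0.8]
tip [0.5626 0.1163 0.025 ] need [3.4 3.1]
tip [0.5614 0.1187 0.025 ] need [2.2 5.4]
under tip crop px [283.85921559 343.14238109]
```

arm_command(
  motion=[
    {"x": 0, "y": 0.1, "z": 0.15, "rx": 0, "ry": 0, "rz": 0, "fingers": 0},
    {"x": 0, "y": 0.2, "z": 0.3, "rx": 0, "ry": 0, "rz": 0, "fingers": 0},
    {"x": 0, "y": 0.22, "z": 0.36, "rx": 0, "ry": 0, "rz": 0, "fingers": 0},
    {"x": 0, "y": 0.22, "z": 0.36, "rx": 0, "ry": 0, "rz": 0, "fingers": 0},
    {"x": 0, "y": 0.22, "z": 0.36, "rx": 0, "ry": 0, "rz": 0, "fingers": 0},
  ],
)

```text
t: 6.4
tcp_pos: [0.5358, 0.0701, 0.0213]
tool_rot: [0.707, 0.006, 0.707, -0.006]
contact_force: [-0.2, 0.8, -0.7]
finger_gap: 0.0097
```

```bash
python3 -c "
from h import *
go(None)
im=np.mean([grab_frame('side')['image'].astype(float) for _ in range(10)],0)
np.save('avg.npy',im)
c=im[238:268,255:295,::-1].clip(0,255).astype(np.uint8)
cv2.imwrite('pics/s5.png',cv2.resize(c,None,fx=20,fy=20,interpolation=2))"
```

```text
t 6.4 tcp [0.5358 0.0701 0.0213] F [-0.2  0.8 -0.7] gap 0.0097 x [-0.    -0.001 -1.   ] z [ 0.9999 -0.0169 -0.    ]
```

View pics/s5.png

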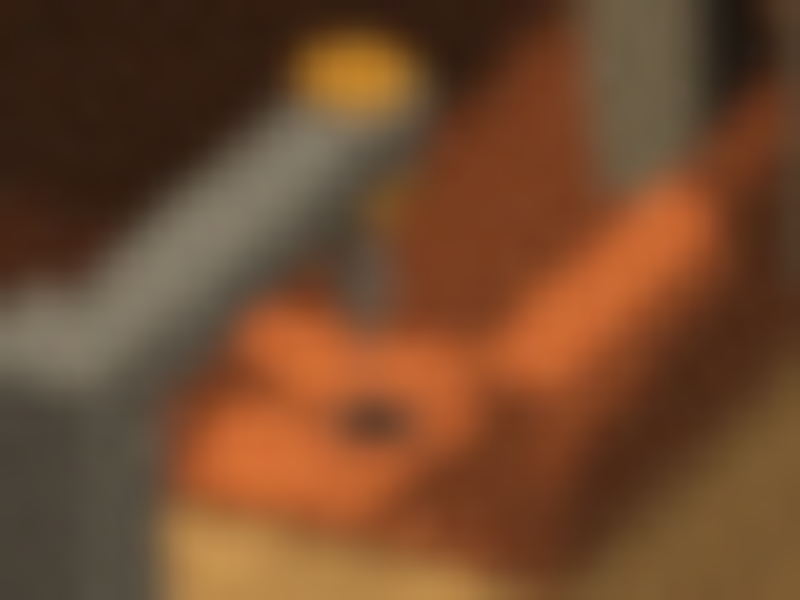

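The eyelet at crop (373,415) is almost exactly below the tip (368,~330–342), whose point projects onto the leaf at about (372,412–424). A last 0.7 mm nudge left, then press down.

arm_command(
  motion=[
    {"x": 0, "y": 0.07, "z": 0.02, "rx": 0, "ry": 0, "rz": 0, "fingers": 0},
    {"x": 0, "y": 0.07, "z": 0.02, "rx": 0, "ry": 0, "rz": 0, "fingers": 0},
    {"x": 0.04, "y": 0.07, "z": 0.02, "rx": 0, "ry": 0, "rz": 0, "fingers": 0},
    {"x": 0.08, "y": 0.07, "z": 0.02, "rx": 0, "ry": 0, "rz": 0, "fingers": 0},
    {"x": 0.08, "y": 0.07, "z": 0.02, "rx": 0, "ry": 0, "rz": 0, "fingers": 0},
    {"x": 0.08, "y": 0.07, "z": 0.02, "rx": 0, "ry": 0, "rz": 0, "fingers": 0},
  ],
)

```text
t: 7.4
tcp_pos: [0.5361, 0.0708, 0.0212]
tool_rot: [0.707, 0.006, 0.707, -0.006]
contact_force: [-2.8, 0.3, 5.4]
finger_gap: 0.0093
```

```bash
python3 -c "
from h import *
go(None)"
```

```text
t 7.4 tcp [0.5361 0.0708 0.0212] F [-2.8  0.3  5.4] gap 0.0093 x [ 0.    -0.001 -1.   ] z [ 9.999e-01 -1.690e-02  1.000e-04]
```

arm_command(
  motion=[
    {"x": 0.03, "y": 0, "z": 0, "rx": 0, "ry": 0, "rz": 0, "fingers": 0},
    {"x": 0.06, "y": 0, "z": 0, "rx": 0, "ry": 0, "rz": 0, "fingers": 0},
    {"x": 0.09, "y": 0, "z": 0, "rx": 0, "ry": 0, "rz": 0, "fingers": 0},
    {"x": 0.12, "y": 0, "z": 0, "rx": 0, "ry": 0, "rz": 0, "fingers": 0},
    {"x": 0.12, "y": 0, "z": 0, "rx": 0, "ry": 0, "rz": 0, "fingers": 0},
    {"x": 0.12, "y": 0, "z": 0, "rx": 0, "ry": 0, "rz": 0, "fingers": 0},
  ],
)

```text
t: 7.9
tcp_pos: [0.5361, 0.0709, 0.0212]
tool_rot: [0.707, 0.006, 0.707, -0.006]
contact_force: [-10.0, 0.1, 17.9]
finger_gap: 0.0095
```

```bash
python3 -c "
from h import *
go(None)
im=np.mean([grab_frame('side')['image'].astype(float) for _ in range(8)],0)
c=im[205:285,235:345,::-1].clip(0,255).astype(np.uint8)
cv2.imwrite('pics/s6.png',cv2.resize(c,None,fx=7,fy=7,interpolation=2));go(None)"
```

```text
t 7.9 tcp [0.5361 0.0709 0.0212] F [-10.    0.1  17.9] gap 0.0095 x [-0.    -0.001 -1.   ] z [ 0.9999 -0.0168 -0.    ]
t 8.3 tcp [0.5361 0.0708 0.0212] F [-10.7  -0.2  18.5] gap 0.0101 x [-0.    -0.001 -1.   ] z [ 9.999e-01 -1.690e-02 -1.000e-04]
```

View pics/s6.png

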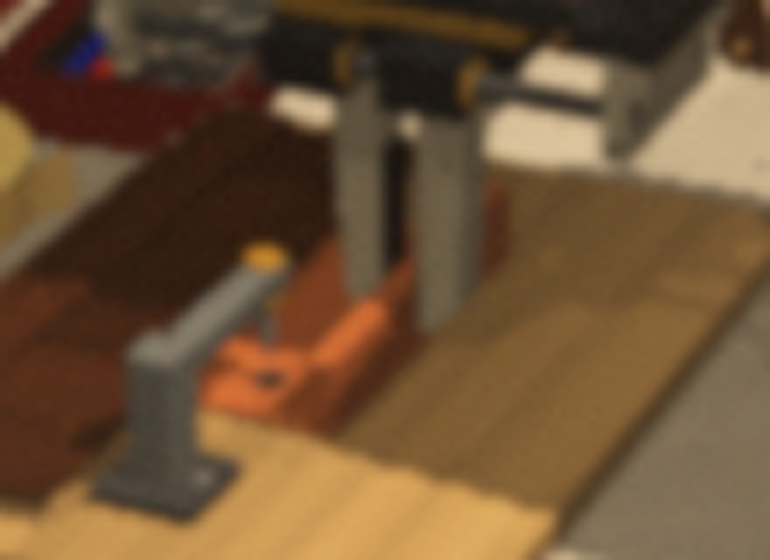

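The last look shows the leaf under the flat-lying flap, the eyelet at crop (270,380) below the tip (268,~343), and still gripped and pressed at 18 N. Handing in.

```bash
python3 -c "
from h import *
print(robot.finish_job())"
```

```text
the job is handed in; nothing more can be done
None
```

I gripped the copper flashing by its upstand, laid it on the board and slid the leaf in under the loose shingle row. I handed the job in at about 8.3 s, with the flashing still gripped and pressed down.

**Position:** The last close-up, taken just before a final 0.7 mm nudge, put the eyelet within about 2 mm of the point under the punch tip. The tip's end is blurred in the side view, and the arm blocked the top view. After the nudge I only looked, without measuring, and the eyelet still appeared to be under the tip. The arm ended within about 1–2 mm of the planned position.

**Press and grip:** The gripper is pressing down with about 18 N and the finger opening is 10 mm, so the flashing is held. The force sensor also shows about 10 N pointing back towards the robot. It grew as I pressed harder while the position held, so I took it to be friction with the board, but I did not check that.

**Shingles:** The flap looked flat and unlifted in the pictures. I did not measure its angle.

**Other objects:** I kept the path clear of them, but did not check their positions again at the end.

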